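Load the lamp curing box and start its timer

TASK

Lift the curing box's lid back until it rests on its stop, stand every painted ornament upright on the floor of the box, and shut the lid. Only then push the loose red knob onto the timer's keyed shaft, turning it until it drops fully home, and turn it clockwise to the timer's stop. Leave the bottle, the jar and the brush where they are.

Things in the scene. Friction and masses are not known exactly. Their poses are not given: they have to be found in the camera images.
- tree: ornament: white ceramic drum foot, 40 mm diameter and 36 mm high with a thin coloured band, carrying a green cone, 26 mm tall, no wider than 36 mm. 90 g. Origin at the centre of its underside, z up through the topper. Grip it round the drum. It may be absent.
- pumpkin: ornament: white ceramic drum foot, 40 mm diameter and 36 mm high with a thin coloured band, carrying a terracotta-coloured pumpkin, 20 mm tall, no wider than 36 mm. 90 g. Origin at the centre of its underside, z up through the topper. Grip it round the drum. It may be absent.
- bell: ornament: white ceramic drum foot, 40 mm diameter and 36 mm high with a thin coloured band, carrying a yellow bell, 24 mm tall, no wider than 36 mm. 90 g. Origin at the centre of its underside, z up through the topper. Grip it round the drum. It may be absent.
- egg: ornament: white ceramic drum foot, 40 mm diameter and 36 mm high with a thin coloured band, carrying a blue egg, 25 mm tall, no wider than 36 mm. 90 g. Origin at the centre of its underside, z up through the topper. Grip it round the drum. It may be absent.
- curebox: white lamp curing box, fixed: 240 mm (its x) by 180 mm (its y) by 75 mm high, walls 6 mm, inner floor 6 mm above the bench, open inside (228 x 168 mm) under a hinged lid. Origin at the centre of its underside; the lid's hinge runs along the rim on its +y side, the lid's tab sticks out on its -y side. A yellow stripe runs along the -y face.
- lid (a joint): the lid's hinge angle: 0 shut (resting on the rim), 1.9 rad open, leaning back past upright on its stop. The lid (8 mm thick plate, 350 g) rests on the stop by itself; short of upright (about 1.57) it falls shut.
- lid_tab (a point): grip point on the lid's black tab: tab 20 mm wide (along the hinge), 8 mm thick, 43 mm out from the lid's free edge at mid-width; this point is at mid-thickness, 30 mm out from the edge, 210 mm from the hinge axis. Shut, it is 80 mm above the bench, free air beneath. Turns with the lid. Pinched across its 20 mm width, it can pivot between the fingers.
- lid_hinge (a point): middle of the hinge axis, 75.5 mm above the bench, on the +y rim of the box; its x axis (as the box's) is the hinge axis. Fixed to the box. At lid angle a the tab point lies, in the box's axes from here, at y = -0.21 cos a + 0.004 sin a, z = 0.21 sin a + 0.004 cos a.
- timer: grey timer unit, fixed: 100 x 100 mm, 55 mm high, white dial disc on its flat top. Origin at the centre of its underside, z up.
- shaft_foot (a point): centre of the timer's top face, 55 mm above the bench, where the upright brass shaft comes out. The shaft is 12.6 mm in diameter and 22 mm tall (top 4 mm tapered to 6 mm). A key rib 5 mm wide stands out to 13 mm from the axis on one side only and reaches up 13 mm from the top face, so the round nose above it centres a knob first.
- shaft_key (a point): outer top edge of the shaft's key rib, 13 mm from the shaft's axis, 13 mm above the timer's top face; its bearing from the shaft axis is the bearing of the rib. Its x axis points the same way. Turns with the shaft.
- dial (a joint): angle of the timer's shaft: 0 off; grows clockwise seen from above, to its stop at 1.4 rad (full time). At 0 the rib points along the timer's +x. Friction (0.06 N m) holds it wherever it is left.
- knob: loose timer knob, 40 mm high: red round grip, 40 mm diameter, 24 to 40 mm up; below it a black socket 28 mm square on a flange 48 mm across, 5 mm thick; bore 15 mm square, 24 mm deep, open below, with a keyway slot 8 mm wide on its +x side. White line on top points to +x. Origin: centre of underside. Off the rib it stands 13 mm high; within 8 degrees it drops flat onto the timer and turns the shaft.
- varnish: bystander: amber bottle, 48 mm diameter, 85 mm tall; origin at the centre of its underside.
- waxjar: bystander: green jar of wax, 64 mm diameter, 75 mm tall; origin at the centre of its underside.
- brush: bystander: brush, 160 mm long, lying on the bench.
There are look-alikes about, which are no part of the job. Leave any purple or turquoise look-alike of the bell alone.

How it is judged:
By the outcome, as a careful person would: the job done as asked, in the order asked, and still so for the second after the job is handed in, with the robot touching nothing.
Of tree, pumpkin, bell, egg only 2 to 4 are there at a start; the rules pass over those that are not, and their reading is None.
At some moment in a run one of tree, pumpkin, bell, egg, knob may be knocked a few centimetres aside while the robot is not near it.
It also fails if it takes over 210 s, if anything falls off the work surface, if the arm or the gripper's body presses on something with over 40 N, if the wrist force passes 120 N, or if a joint passes its speed limit or range.

ROBOT

A 6-joint arm with a two-finger parallel gripper is mounted at the origin on the work surface. World frame = base frame: x ahead of the robot, y to its left, z up, the work surface at z = 0. Lengths are in m, angles in rad, forces in N, time in s.
With the tool pointing down it reaches from about 0.425 to 0.925 m from the base axis. Payload 12.5 kg.
Tool frame: the origin (TCP) lies at the very end of the fingers, on their centre line; the grasp point (between the pads) lies 19 mm behind it (r.hold_point_z is the distance from the TCP to the grasp point, in m); z points along the fingers, y is the line along which they close (so a half turn about z gives the same grasp; the last joint's range is limited). The gripper opens to 85 mm and grips with 20 to 120 N. Pads are 22 mm wide; open, the fingers measure 114 mm over their backs; the gripper's body (76 mm by 85 mm) begins 54 mm behind the grasp point. The pads swing forward as they close: fully open they stand 13 mm farther back than shut.
Start: joints at [-1.358, 0.491, 1.559, -0, 1.092, -0.106], TCP at [0.196, -0.594, 0.231] pointing down, gripper open.
Joint ranges: [-3.1, 3.1], [-0.84, 2.19], [0.05, 2.79], [-1.13, 4.28], [0.06, 2.93], [-2.69, 2.69]. Speed limits (rad/s): [2.22, 2.22, 2.79, 3.14, 3.14, 3.14].

INTERFACE

Orientations are given as [roll, pitch, yaw] about the fixed x, y, z axes, in that order (R = Rz(yaw) Ry(pitch) Rx(roll)).
In Python, from plant import r gives the robot as it stands.
- The arm moves only by the shell command python3 -m handwheel 'ROWS' [OPENING]. ROWS is JSON, a list of rows, each an object of numbers: "tx", "ty", "tz": the shift along the tool's x, y, z in cm; "wx", "wy", "wz": the turn, a rotation vector about the tool's x, y, z in degrees. In form: [{"tx": .., "ty": .., "tz": .., "wx": .., "wy": .., "wz": ..}, ...]. A call has 1 to 8 rows; each row is the pose to reach, as a shift and turn from the pose commanded when the call began, along the tool's axes at that moment; what a row does not reach only later rows make up. A row lasts 1/8 s, in which the tool goes at most 62.5 mm and 10.7 degrees, less where a joint would pass 70% of its speed; a pose out of reach is approached as far as the arm can. A call with a gripper value outside its range is refused whole. OPENING is the finger opening in cm, from 0 to 8.54, set as the call begins (- or left out, the last holds). The fingers move at their own pace and stop on an object; the grip force is fixed at half the most. Time passes only in rows, so rows that repeat a pose let the fingers close. It gives the time, the measured TCP pose, the force, the opening and the grip force at its end, in the units of the state.
- r.observe(): the state, without advancing time (a new reading comes with each control period).
- r.capture(name): name is "scene" or "top"; returns a dict with "image" (480x640x3 uint8, red, green, blue), "range_z" (480x640 float32, m along the optical axis (not along the pixel's ray), 0 where there is no reading), "intrinsics" (3x3 intrinsics, pixels), "rvec" (rotation vector, rad) and "tvec" (3), from world to camera coordinates, as OpenCV has them. Camera axes: x right, y down, z forward; pixel columns grow to the right and rows downward; lengths in m; the calibration is good to about 2 mm. A picture is of the moment at which its call begins.
- r.hand_in(): hands the job in; it is judged then, once.
Trained networks look in a picture, given as the dict that the camera call returned (one of the last four; its "shot" number tells which), for a name from the list of things; names that differ only in an ending like _2 or _b are one class to them, and where a whole thing is asked for, a point or a joint stands for the part that bears it (a point fixed in the world has none). Each returns a list of dicts, best first, with "p" (0 to 1); they miss things now and then, are a little off and sometimes report something else, mostly with a low value. They report only what shows in the picture. A call takes as long as a camera call. They do not tell look-alikes from the thing itself.
- r.recognise(picture, target): "extent" ([left, top, width, height] in pixels, round what is visible of it).
- r.spot_point(picture, target): "location" ([row, column] in pixels: a listed point, or the origin of a listed thing).
The state is a dict: "time_s": time; "joint_pos": joint angles; "qvel": joint speeds; "joint_efforts": joint torques, N m; "position": TCP position; "eef_rot": TCP orientation; "force": force on the tool from outside, world axes, zero at the start; "torque": the same for the moment, N m; "opening": finger opening in m; "grasp_force": force on a finger pad.
Only numpy, scipy, OpenCV 4.12 (cv2) and the standard library are available. Lean on these libraries where they do the work, as an engineer would, in place of code of your own. Each camera call takes 0.05 s, during which the arm holds its last target. There are 200 camera calls.

## Working session

There is one attempt and no reset: what is moved stays moved. The work goes in short steps, Python scripts to look and compute and a shell command to move; the robot and the scene stay as the last step left them, time stands still between calls to the robot, and variables do not carry over. Pictures are saved under pics/ and viewed, at most 14 in all, crops included, and the job is handed in when it is done.

```bash
ls; mkdir -p pics
cat > h.py <<'E'
import numpy as np,cv2
from plant import r
def cam(n,save=None):
    c=r.capture(n)
    if save: cv2.imwrite('pics/'+save+'.png',c['image'][:,:,::-1])
    return c
def ray(c,row,col):
    R=cv2.Rodrigues(np.array(c['rvec'],float))[0];t=np.array(c['tvec'],float).ravel()
    d=R.T@np.linalg.solve(np.array(c['intrinsics']),[col,row,1.]);o=-R.T@t
    return o,d
def atz(c,row,col,z):
    o,d=ray(c,row,col);return o+d*(z-o[2])/d[2]
def cloud(c):
    h,w=c['range_z'].shape;v,u=np.mgrid[:h,:w]
    R=cv2.Rodrigues(np.array(c['rvec'],float))[0];t=np.array(c['tvec'],float).ravel()
    K=np.array(c['intrinsics']);Z=c['range_z']
    P=np.stack([(u-K[0,2])/K[0,0]*Z,(v-K[1,2])/K[1,1]*Z,Z],-1)
    P=(P-t)@R; P[Z==0]=np.nan
    return P
def proj(c,p):
    R=cv2.Rodrigues(np.array(c['rvec'],float))[0];q=np.array(c['intrinsics'])@(R@np.array(p)+np.array(c['tvec'],float).ravel());return q[:2]/q[2]
E
python3 - <<'E'
from h import *
print(r.observe())
Z=dict(tree=0,pumpkin=0,bell=0,egg=0,curebox=0,lid_tab=.08,lid_hinge=.0755,timer=0,shaft_foot=.055,shaft_key=.068,knob=0,varnish=0,waxjar=0,brush=0)
for n in('top','scene'):
    c=cam(n,n+'0');o,_=ray(c,0,0);print(n,o.round(3))
    for k,z in Z.items():
        for s in r.spot_point(c,k)[:3]:
            print(k,round(s['p'],2),np.round(s['location']),atz(c,*s['location'],z).round(3))
E
```

```text
pics
{'time_s': 0.0, 'joint_pos': array([-1.35760771e+00,  4.91560567e-01,  1.55945201e+00, -2.80700356e-05,
        1.09168366e+00, -1.05627970e-01]), 'qvel': array([-1.63358644e-03,  1.99449945e-03,  3.30394805e-04, -2.93076288e-04,
       -8.87423718e-05, -1.45337324e-03]), 'joint_efforts': array([ 5.73012658e-04, -6.18441725e+01, -2.61593682e+01, -1.07458577e-04,
        4.04625593e-03,  2.46894916e-05]), 'position': array([ 0.19585328, -0.59328532,  0.23072623]), 'eef_rot': array([-3.14049260e+00, -9.15956991e-05,  3.18829487e-01]), 'force': array([ 0.0423886 , -0.32442803,  0.27276488]), 'torque': array([ 0.03619739, -0.03489709, -0.02884943]), 'grasp_force': 0.0, 'opening': 0.08549416642908368}
top [ 0.36  -0.032  1.415]
tree 0.58 [269. 401.] [ 0.444 -0.25   0.   ]
bell 0.8 [246. 443.] [ 0.497 -0.355  0.   ]
bell 0.78 [216. 424.] [ 0.571 -0.311  0.   ]
bell 0.75 [182. 429.] [ 0.655 -0.325 -0.   ]
egg 0.81 [269. 364.] [ 0.445 -0.163  0.   ]
curebox 0.95 [233. 211.] [0.537 0.204 0.   ]
lid_tab 0.65 [232. 258.] [0.528 0.085 0.08 ]
lid_hinge 0.95 [226. 164.] [0.544 0.3   0.075]
li
[... 492 characters left out ...]
   ]
pumpkin 0.69 [304. 453.] [0.547 0.212 0.   ]
bell 0.79 [263. 189.] [ 0.503 -0.355  0.   ]
bell 0.68 [309. 179.] [ 0.645 -0.325 -0.   ]
bell 0.65 [294. 232.] [ 0.586 -0.235  0.   ]
egg 0.76 [258. 283.] [ 0.455 -0.155  0.   ]
curebox 0.2 [314. 312.] [ 0.62  -0.063  0.   ]
lid_tab 0.76 [259. 395.] [0.522 0.087 0.08 ]
lid_hinge 0.84 [278. 505.] [0.544 0.298 0.076]
timer 0.79 [313. 314.] [ 0.615 -0.06   0.   ]
shaft_foot 0.85 [290. 313.] [ 0.611 -0.064  0.055]
shaft_key 0.36 [314. 315.] [ 0.688 -0.048  0.068]
knob 0.78 [268. 334.] [ 0.471 -0.039  0.   ]
varnish 0.64 [234. 194.] [ 0.397 -0.378  0.   ]
waxjar 0.59 [349. 210.] [ 0.736 -0.233  0.   ]
brush 0.81 [212. 248.] [ 0.284 -0.277  0.   ]
```

Run:
```python
import cv2
a=cv2.imread('pics/top0.png')[130:350,130:480];cv2.imwrite('pics/t0c.png',cv2.resize(a,(796,500),interpolation=2))
a=cv2.imread('pics/scene0.png')[170:400,130:430];cv2.imwrite('pics/s0c.png',cv2.resize(a,(780,598),interpolation=2))
```

```text
(no output)
```

View pics/t0c.png

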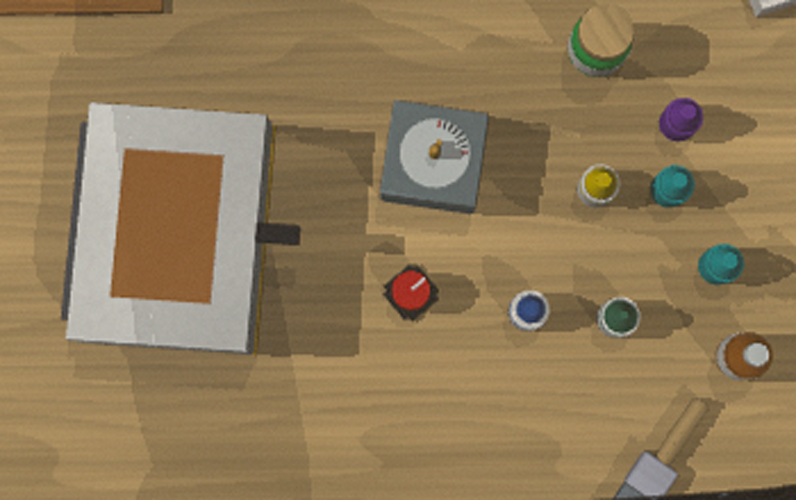

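View pics/s0c.png

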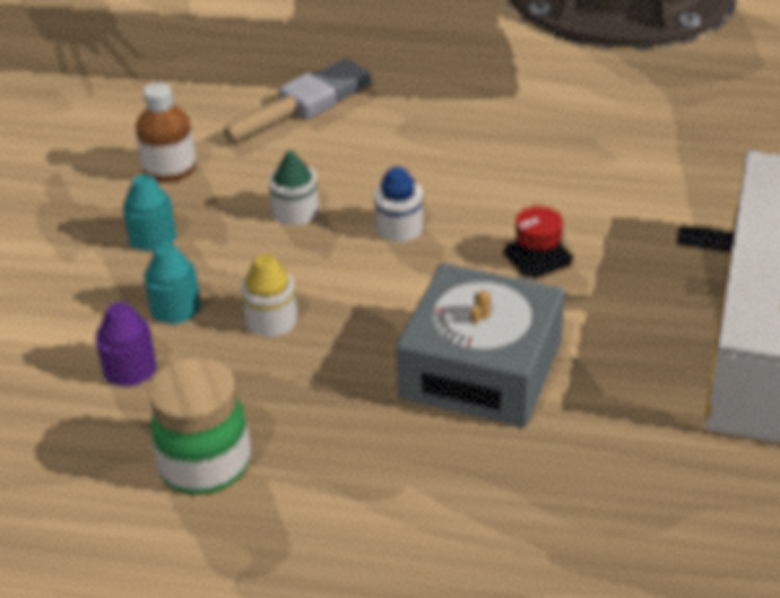

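Three ornaments are out (tree, egg and bell), and there are three look-alikes: two turquoise, one purple. The knob's line points at about image (418,283) in the crop, and the box tab points right (-y). Next I'll measure precisely.

```bash
cat > m.py <<'E'
from h import *
def near(P,xy,rad,z0,z1):
    m=(np.hypot(P[...,0]-xy[0],P[...,1]-xy[1])<rad)&(P[...,2]>z0)&(P[...,2]<z1);return m
def orn(xy0,c=None):
    c=c or cam('top');P=cloud(c);m=near(P,xy0,.04,.025,.08);q=P[m]
    (a,b),rr=cv2.minEnclosingCircle(q[:,:2].astype(np.float32));return a,b,rr,len(q),q[:,2].max()
E
python3 - <<'E'
from m import *
c=cam('top');P=cloud(c);I=c['image'];hsv=cv2.cvtColor(I,cv2.COLOR_RGB2HSV)
for n,xy in dict(tree=(.445,-.25),egg=(.45,-.16),bell=(.584,-.235)).items(): print(n,np.round(orn(xy,c),4))
m=(P[...,2]>.07)&(P[...,2]<.1)&(P[...,1]>.1);q=P[m]
w=cv2.minAreaRect(q[:,:2].astype(np.float32));print('lid',w,np.median(q[:,2]))
m=(P[...,2]>.05)&(P[...,2]<.1)&(P[...,1]<.115)&(P[...,1]>.03);q=P[m];print('tab',len(q),q.mean(0),q.min(0),q.max(0))
m=near(P,(.611,-.064),.09,.05,.06);q=P[m];print('timer',cv2.minAreaRect(q[:,:2].astype(np.float32)))
m=near(P,(.611,-.064),.03,.06,.1);q=P[m];print('shaft',q.round(4).tolist())
m=near(P,(.475,-.035),.05,.033,.06);q=P[m];print('knob',cv2.minEnclosingCircle(q[:,:2].astype(np.float32)),len(q),np.median(q[:,2]))
wl=m&(hsv[...,1]<120);rows,cols=np.nonzero(wl);L=np.array([atz(c,a,b,.04) for a,b in zip(rows,cols)]);print('line',L.round(4).tolist())
a=cv2.imread('pics/top0.png')[165:285,285:385];cv2.imwrite('pics/t1c.png',cv2.resize(a,(500,600),interpolation=2))
E
```

```text
tree [ 4.418e-01 -2.488e-01  2.070e-02  2.390e+02  6.390e-02]
egg [ 4.501e-01 -1.557e-01  2.020e-02  2.390e+02  6.430e-02]
bell [ 5.806e-01 -2.319e-01  2.080e-02  2.370e+02  6.700e-02]
lid ((0.535895049571991, 0.2037680447101593), (0.20948265492916107, 0.24089466035366058), 85.26202392578125) 0.084024061861278
tab 248 [0.54521911 0.10167132 0.07934154] [-0.00396431  0.07732138  0.05011463] [0.64722954 0.11492578 0.09140749]
timer ((0.6111345887184143, -0.06000138074159622), (0.09967931360006332, 0.10097675770521164), 80.83222198486328)
shaft [[0.6379, -0.0748, 0.0625], [0.6361, -0.0608, 0.0606], [0.6358, -0.0678, 0.0616], [0.6314, -0.0537, 0.0609], [0.6312, -0.0654, 0.0611], [0.6307, -0.07, 0.0636], [0.6312, -0.0724, 0.0608], [0.6262, -0.0886, 0.0612], [0.6244, -0.056, 0.0601], [0.6232, -0.0628, 0.066], [0.6235, -0.0652, 0.0643], [0.6241, -0.084, 0.0602], [0.6195, -0.0626, 0.073], [0.6209, -0.0651, 0.0656], [0.6198, -0.0396, 0.0603], [0.6196, -0.0442, 0.0613], [0.6188, -0.0489, 0.0651], [0.6197, -0.0559, 0.0601], [0.6162, -0.0579, 0.078], [0.6171, -0.0603, 0.0734], [0.6174, -0.0626, 
[... 1119 characters left out ...]
05, 0.0601], [0.5937, -0.0439, 0.0606], [0.5933, -0.0462, 0.063], [0.5935, -0.0648, 0.0606], [0.5935, -0.0718, 0.0604], [0.5908, -0.0787, 0.0617], [0.589, -0.0508, 0.0603], [0.5889, -0.0624, 0.0604], [0.5887, -0.0694, 0.0607]]
knob ((0.4720503091812134, -0.03406563401222229), 0.019785938784480095) 223 0.04029728032022127
line [[0.4836, -0.0449, 0.04], [0.4836, -0.0472, 0.04], [0.4813, -0.0425, 0.04], [0.4813, -0.0449, 0.04], [0.4812, -0.0472, 0.04], [0.479, -0.0402, 0.04], [0.479, -0.0425, 0.04], [0.4789, -0.0448, 0.04], [0.4767, -0.0378, 0.04], [0.4767, -0.0401, 0.04], [0.4766, -0.0425, 0.04], [0.4744, -0.0354, 0.04], [0.4743, -0.0378, 0.04], [0.4743, -0.0401, 0.04], [0.472, -0.0354, 0.04]]
```

View pics/t1c.png

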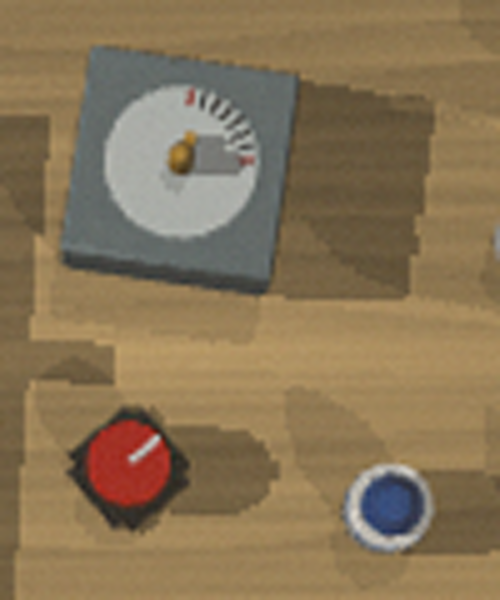

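Run:
```python
from m import *
b=np.radians(-4.74);ex=np.array([np.cos(b),np.sin(b)]);ey=np.array([-np.sin(b),np.cos(b)])
for n in('top','scene'):
    c=cam(n);P=cloud(c);o=np.array([.536,.204])
    X=(P[...,:2]-o)@ex;Y=(P[...,:2]-o)@ey;Z=P[...,2]
    m=(Z>.079)&(Z<.092)&(abs(X)<.15)&(Y>-.1)&(Y<.11)
    f=lambda a:np.percentile(a,[.5,2,50,98,99.5]).round(4)
    print(n,'X',f(X[m]),'Y',f(Y[m]),m.sum(),np.median(Z[m]))
    for x in(-.08,-.05,0,.05,.08):
        k=m&(abs(X-x)<.01);print(x,f(Y[k]))
    m=(Z>.07)&(Z<.092)&(abs(X)<.05)&(Y>-.16)&(Y<-.1)
    print('tab X',f(X[m]),'Y',f(Y[m]),f(Z[m]),m.sum())
```

```text
top X [-0.1193 -0.1158 -0.0032  0.1141  0.1179] Y [-0.0888 -0.0833  0.0052  0.0934  0.099 ] 8157 0.08414916521106934
-0.08 [-0.0841 -0.0812  0.0081  0.0951  0.0997]
-0.05 [-0.085  -0.0815  0.0061  0.0961  0.1006]
0 [-0.0989 -0.0957 -0.0005  0.0923  0.0994]
0.05 [-0.0841 -0.0816  0.0055  0.0936  0.0983]
0.08 [-0.084  -0.0819  0.0053  0.0958  0.1002]
tab X [-0.011  -0.0104 -0.0011  0.0092  0.0096] Y [-0.1272 -0.1271 -0.1136 -0.1007 -0.1004] [0.0771 0.0785 0.0835 0.0896 0.0903] 109
scene X [-0.1172 -0.1126  0.019   0.1195  0.1209] Y [-0.0898 -0.0822  0.0082  0.0948  0.1   ] 7765 0.08448227790897549
-0.08 [-0.0834 -0.0806  0.0111  0.0976  0.101 ]
-0.05 [-0.0835 -0.0801  0.0095  0.0965  0.0996]
0 [-0.0988 -0.0961  0.0006  0.096   0.0998]
0.05 [-0.0832 -0.0808  0.0108  0.0966  0.1003]
0.08 [-0.0836 -0.0807  0.0082  0.0946  0.1003]
tab X [-0.0116 -0.01    0.0052  0.0109  0.0116] Y [-0.1266 -0.1262 -0.1134 -0.1004 -0.1002] [0.0764 0.0774 0.084  0.0865 0.0866] 119
```

```bash
cat > g.py <<'E'
# usage: python3 g.py "x y z yawdeg" ... -> rows relative to present pose, tool assumed down
import sys
from h import *
from scipy.spatial.transform import Rotation as Ro
s=r.observe();p=s['position'];R=Ro.from_euler('xyz',s['eef_rot'])
print('at',p.round(4),'yaw',round(np.degrees(s['eef_rot'][2]),1),'t',s['time_s'])
for a in sys.argv[1:]:
    x=list(map(float,a.split()));T=Ro.from_euler('xyz',[np.pi,0,np.radians(x[3])])
    d=R.inv().apply(np.array(x[:3])-p)*100;w=np.degrees((R.inv()*T).as_rotvec())
    print(a,'-> t',d.round(2),'w',w.round(1),'rows',int(np.ceil(max(np.linalg.norm(d)/6.25,np.linalg.norm(w)/10.7))))
E
python3 g.py ".48 -.3 .231 50" ".526 .0904 .231 85.26" ".526 .0904 .061 85.26"
```

```text
at [ 0.1959 -0.5935  0.2313] yaw 18.3 t 1.65
.48 -.3 .231 50 -> t [ 3.617e+01 -1.897e+01  3.000e-02] w [  0.    0.  -31.7] rows 7
.526 .0904 .231 85.26 -> t [ 5.278e+01 -5.460e+01  3.000e-02] w [  0.   0. -67.] rows 13
.526 .0904 .061 85.26 -> t [ 52.78 -54.6   17.03] w [  0.   0. -67.] rows 13
```

```bash
python3 -m handwheel '[{"tx":36.2,"ty":-19,"wz":-32},{"tx":36.2,"ty":-19,"wz":-32},{"tx":36.2,"ty":-19,"wz":-32},{"tx":36.2,"ty":-19,"wz":-32},{"tx":36.2,"ty":-19,"wz":-32},{"tx":36.2,"ty":-19,"wz":-32},{"tx":36.2,"ty":-19,"wz":-32},{"tx":36.2,"ty":-19,"wz":-32}]' 8.5; python3 g.py ".526 .0904 .16 85.26"
```

```text
at [ 0.1959 -0.5935  0.2313] yaw 18.3 t 1.65
.526 .0904 .16 85.26 -> t [ 52.78 -54.6    7.13] w [  0.   0. -67.] rows 13invalid input at $[0]: expected keys tx, ty, tz, wx, wy, wz
```

```bash
python3 -m handwheel '[{"tx":36.2,"ty":-19,"tz":0,"wx":0,"wy":0,"wz":-32},{"tx":36.2,"ty":-19,"tz":0,"wx":0,"wy":0,"wz":-32},{"tx":36.2,"ty":-19,"tz":0,"wx":0,"wy":0,"wz":-32},{"tx":36.2,"ty":-19,"tz":0,"wx":0,"wy":0,"wz":-32},{"tx":36.2,"ty":-19,"tz":0,"wx":0,"wy":0,"wz":-32},{"tx":36.2,"ty":-19,"tz":0,"wx":0,"wy":0,"wz":-32},{"tx":36.2,"ty":-19,"tz":0,"wx":0,"wy":0,"wz":-32},{"tx":36.2,"ty":-19,"tz":0,"wx":0,"wy":0,"wz":-32}]' 8.5; python3 g.py ".526 .0904 .16 85.26"
```

```text
time_s: 2.65
position: [0.4814, -0.2979, 0.2313]
eef_rot: [3.141, -0.0, 0.881]
force: [0.1, -0.6, 0.2]
opening: 0.085
grasp_force: 0.0
at [ 0.4814 -0.2979  0.2313] yaw 50.5 t 2.65
.526 .0904 .16 85.26 -> t [ 32.78 -21.29   7.13] w [  0.   -0.  -34.8] rows 7
```

```bash
python3 -m handwheel '[{"tx":32.8,"ty":-21.3,"tz":7.1,"wx":0,"wy":0,"wz":-34.8},{"tx":32.8,"ty":-21.3,"tz":7.1,"wx":0,"wy":0,"wz":-34.8},{"tx":32.8,"ty":-21.3,"tz":7.1,"wx":0,"wy":0,"wz":-34.8},{"tx":32.8,"ty":-21.3,"tz":7.1,"wx":0,"wy":0,"wz":-34.8},{"tx":32.8,"ty":-21.3,"tz":7.1,"wx":0,"wy":0,"wz":-34.8},{"tx":32.8,"ty":-21.3,"tz":7.1,"wx":0,"wy":0,"wz":-34.8},{"tx":32.8,"ty":-21.3,"tz":7.1,"wx":0,"wy":0,"wz":-34.8},{"tx":32.8,"ty":-21.3,"tz":7.1,"wx":0,"wy":0,"wz":-34.8}]' ; python3 g.py ".526 .0904 .061 85.26"
```

```text
time_s: 3.65
position: [0.5259, 0.0892, 0.16]
eef_rot: [-3.141, 0.0, 1.486]
force: [0.6, 0.1, 0.6]
opening: 0.0851
grasp_force: 0.0
at [0.5259 0.0892 0.16  ] yaw 85.2 t 3.65
.526 .0904 .061 85.26 -> t [0.12 0.   9.9 ] w [-0.   0.  -0.1] rows 2
```

Descend, then close on the tab.

```bash
python3 -m handwheel '[{"tx":0.1,"ty":0,"tz":5,"wx":0,"wy":0,"wz":0},{"tx":0.1,"ty":0,"tz":8,"wx":0,"wy":0,"wz":0},{"tx":0.1,"ty":0,"tz":9.9,"wx":0,"wy":0,"wz":0},{"tx":0.1,"ty":0,"tz":9.9,"wx":0,"wy":0,"wz":0}]'
python3 -m handwheel '[{"tx":0,"ty":0,"tz":0,"wx":0,"wy":0,"wz":0},{"tx":0,"ty":0,"tz":0,"wx":0,"wy":0,"wz":0},{"tx":0,"ty":0,"tz":0,"wx":0,"wy":0,"wz":0},{"tx":0,"ty":0,"tz":0,"wx":0,"wy":0,"wz":0},{"tx":0,"ty":0,"tz":0,"wx":0,"wy":0,"wz":0},{"tx":0,"ty":0,"tz":0,"wx":0,"wy":0,"wz":0}]' 1.5
python3 - <<'E'
import numpy as np
for a in np.radians(np.arange(0,113,6.5)): 
    y=-.21*np.cos(a)+.004*np.sin(a);z=.21*np.sin(a)+.004*np.cos(a);print(round(np.degrees(a),1),'tx',round((y+.21)*100,2),'tz',round(-(z-.004)*100,2))
E
```

```text
time_s: 4.15
position: [0.5257, 0.0881, 0.0605]
eef_rot: [-3.14, 0.0, 1.483]
force: [0.8, -0.0, 0.4]
opening: 0.0851
grasp_force: 0.0
time_s: 4.9
position: [0.527, 0.0897, 0.062]
eef_rot: [3.139, -0.0, 1.485]
force: [2.3, -1.4, 6.3]
opening: 0.0186
grasp_force: 58.7
0.0 tx 0.0 tz -0.0
6.5 tx 0.18 tz -2.37
13.0 tx 0.63 tz -4.71
19.5 tx 1.34 tz -6.99
26.0 tx 2.3 tz -9.17
32.5 tx 3.5 tz -11.22
39.0 tx 4.93 tz -13.13
45.5 tx 6.57 tz -14.86
52.0 tx 8.39 tz -16.39
58.5 tx 10.37 tz -17.71
65.0 tx 12.49 tz -18.8
71.5 tx 14.72 tz -19.64
78.0 tx 17.03 tz -20.22
84.5 tx 19.39 tz -20.54
91.0 tx 21.77 tz -20.59
97.5 tx 24.14 tz -20.37
104.0 tx 26.47 tz -19.88
110.5 tx 28.73 tz -19.13
```

```bash
python3 -m handwheel '[{"tx":0.2,"ty":0,"tz":-2.4,"wx":0,"wy":0,"wz":0},{"tx":0.6,"ty":0,"tz":-4.7,"wx":0,"wy":0,"wz":0},{"tx":1.3,"ty":0,"tz":-7,"wx":0,"wy":0,"wz":0},{"tx":2.3,"ty":0,"tz":-9.2,"wx":0,"wy":0,"wz":0},{"tx":3.5,"ty":0,"tz":-11.2,"wx":0,"wy":0,"wz":0},{"tx":4.9,"ty":0,"tz":-13.1,"wx":0,"wy":0,"wz":0},{"tx":6.6,"ty":0,"tz":-14.9,"wx":0,"wy":0,"wz":0},{"tx":6.6,"ty":0,"tz":-14.9,"wx":0,"wy":0,"wz":0}]'
```

```text
time_s: 5.9
position: [0.5326, 0.1566, 0.2111]
eef_rot: [3.139, -0.0, 1.486]
force: [5.9, -0.7, -3.1]
opening: 0.0185
grasp_force: 61.0
```

```bash
python3 -m handwheel '[{"tx":1.8,"ty":0,"tz":-1.5,"wx":0,"wy":0,"wz":0},{"tx":3.8,"ty":0,"tz":-2.9,"wx":0,"wy":0,"wz":0},{"tx":5.9,"ty":0,"tz":-3.9,"wx":0,"wy":0,"wz":0},{"tx":8.2,"ty":0,"tz":-4.8,"wx":0,"wy":0,"wz":0},{"tx":10.5,"ty":0,"tz":-5.4,"wx":0,"wy":0,"wz":0},{"tx":12.8,"ty":0,"tz":-5.7,"wx":0,"wy":0,"wz":0},{"tx":15.2,"ty":0,"tz":-5.7,"wx":0,"wy":0,"wz":0},{"tx":17.6,"ty":0,"tz":-5.5,"wx":0,"wy":0,"wz":0}]'
python3 -m handwheel '[{"tx":1.2,"ty":0,"tz":0.2,"wx":0,"wy":0,"wz":0},{"tx":2.3,"ty":0,"tz":0.5,"wx":0,"wy":0,"wz":0},{"tx":3.1,"ty":0,"tz":0.8,"wx":0,"wy":0,"wz":0},{"tx":3.8,"ty":0,"tz":1,"wx":0,"wy":0,"wz":0},{"tx":3.8,"ty":0,"tz":1,"wx":0,"wy":0,"wz":0},{"tx":3.8,"ty":0,"tz":1,"wx":0,"wy":0,"wz":0}]'
```

```text
time_s: 6.9
position: [0.5472, 0.3313, 0.2649]
eef_rot: [3.141, 0.001, 1.485]
force: [7.6, -4.1, -8.5]
opening: 0.0187
grasp_force: 60.8
time_s: 7.65
position: [0.5505, 0.369, 0.2557]
eef_rot: [3.14, -0.001, 1.485]
force: [4.7, -0.5, 4.5]
opening: 0.0186
grasp_force: 59.2
```

```bash
python3 -m handwheel '[{"tx":0,"ty":0,"tz":0,"wx":0,"wy":0,"wz":0},{"tx":0,"ty":0,"tz":0,"wx":0,"wy":0,"wz":0},{"tx":0,"ty":0,"tz":0,"wx":0,"wy":0,"wz":0},{"tx":0,"ty":0,"tz":0,"wx":0,"wy":0,"wz":0},{"tx":0,"ty":0,"tz":-2,"wx":0,"wy":0,"wz":0},{"tx":0,"ty":0,"tz":-6,"wx":0,"wy":0,"wz":0},{"tx":-5,"ty":0,"tz":-6,"wx":0,"wy":0,"wz":0},{"tx":-10,"ty":0,"tz":-6,"wx":0,"wy":0,"wz":0}]' 8.5
python3 - <<'E'
from m import *
c=cam('top','t2');P=cloud(c);s=cam('scene','s2')
for n,xy in dict(tree=(.4418,-.2488),egg=(.45,-.1557),bell=(.5806,-.2319)).items(): print(n,np.round(orn(xy,c),4))
for n in('pumpkin','tree','egg','bell','knob'): print(n,[(round(q['p'],2),atz(c,*q['location'],0).round(3)) for q in r.spot_point(c,n)],[(round(q['p'],2),np.round(q['location'])) for q in r.spot_point(s,n)])
E
python3 g.py "0.47 .05 .25 30" ".4501 -.1557 .15 30"
```

```text
time_s: 8.65
position: [0.5412, 0.2682, 0.3154]
eef_rot: [3.141, -0.0, 1.486]
force: [0.5, 0.6, 0.0]
opening: 0.0849
grasp_force: 0.0
tree [ 4.419e-01 -2.487e-01  2.050e-02  2.420e+02  6.660e-02]
egg [ 4.502e-01 -1.558e-01  2.020e-02  2.380e+02  6.340e-02]
bell [ 5.807e-01 -2.325e-01  2.080e-02  2.390e+02  6.540e-02]
pumpkin [] []
tree [(0.79, array([ 0.446, -0.251,  0.   ]))] [(0.83, array([252., 240.])), (0.71, array([287., 308.]))]
egg [(0.48, array([ 0.45 , -0.158,  0.   ])), (0.34, array([ 0.4  , -0.375,  0.   ]))] [(0.86, array([258., 284.]))]
bell [(0.78, array([ 0.66 , -0.322,  0.   ])), (0.62, array([ 0.496, -0.358,  0.   ])), (0.61, array([ 0.576, -0.231,  0.   ])), (0.52, array([ 0.573, -0.312,  0.   ]))] [(0.81, array([290., 198.])), (0.79, array([308., 178.])), (0.66, array([292., 233.])), (0.56, array([261., 190.]))]
knob [(0.93, array([ 0.475, -0.035,  0.   ]))] [(0.57, array([268., 337.]))]
at [0.5415 0.2696 0.315 ] yaw 85.1 t 9.25
0.47 .05 .25 30 -> t [-22.49  -5.25   6.51] w [-0.   0.  55.1] rows 6
.4501 -.1557 .15 30 -> t [-43.16  -5.47  16.51] w [-0.   0.  55.1] rows 8
```

View pics/s2.png

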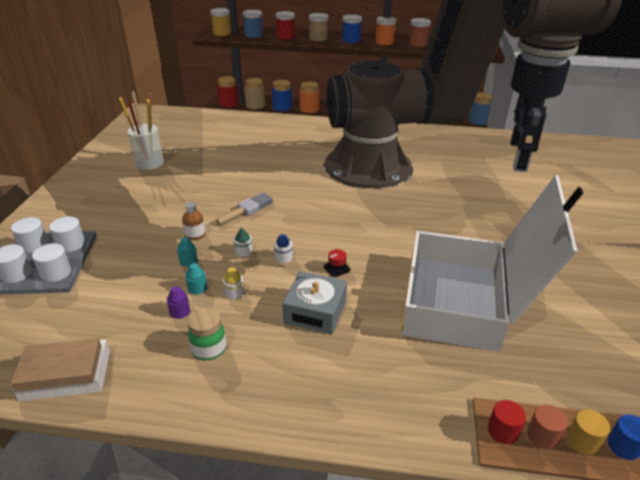

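View pics/t2.png

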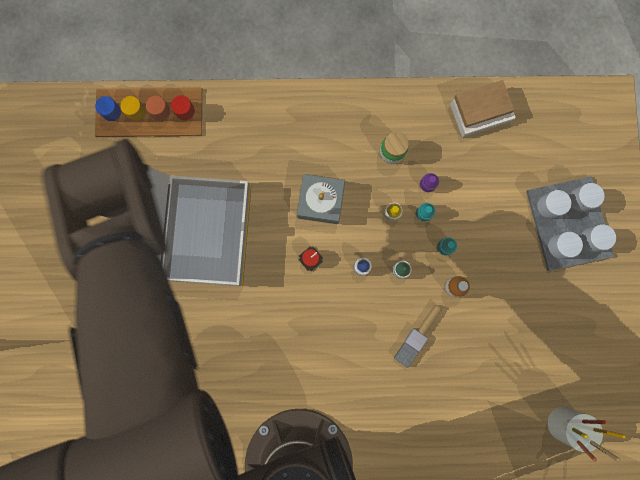

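The lid rests back on its stop and the box (~(455,290) in the scene view) is empty. There's no pumpkin, so the ornaments to place are egg, tree and bell. I'll start with the egg.

```bash
python3 -m handwheel '[{"tx":-43.2,"ty":-5.5,"tz":16.5,"wx":0,"wy":0,"wz":90},{"tx":-43.2,"ty":-5.5,"tz":16.5,"wx":0,"wy":0,"wz":90},{"tx":-43.2,"ty":-5.5,"tz":16.5,"wx":0,"wy":0,"wz":90},{"tx":-43.2,"ty":-5.5,"tz":16.5,"wx":0,"wy":0,"wz":90},{"tx":-43.2,"ty":-5.5,"tz":16.5,"wx":0,"wy":0,"wz":90},{"tx":-43.2,"ty":-5.5,"tz":16.5,"wx":0,"wy":0,"wz":90},{"tx":-43.2,"ty":-5.5,"tz":16.5,"wx":0,"wy":0,"wz":90},{"tx":-43.2,"ty":-5.5,"tz":16.5,"wx":0,"wy":0,"wz":90}]' 6
python3 -m handwheel '[{"tx":0,"ty":0,"tz":0,"wx":0,"wy":0,"wz":4},{"tx":0,"ty":0,"tz":0,"wx":0,"wy":0,"wz":4}]' | head -3
python3 g.py ".4502 -.1558 .007 -4.74"
```

```text
time_s: 10.25
position: [0.4488, -0.1588, 0.1493]
eef_rot: [-3.141, 0.001, -0.024]
force: [-0.3, 0.2, -0.7]
opening: 0.0601
grasp_force: 0.0
time_s: 10.5
position: [0.4497, -0.1568, 0.1502]
eef_rot: [-3.142, 0.0, -0.085]
at [ 0.4497 -0.1568  0.1502] yaw -4.9 t 10.5
.4502 -.1558 .007 -4.74 -> t [ 0.04 -0.1  14.32] w [-0.   0.  -0.1] rows 3
```

```bash
python3 -m handwheel '[{"tx":0,"ty":-0.1,"tz":5,"wx":0,"wy":0,"wz":0},{"tx":0,"ty":-0.1,"tz":10,"wx":0,"wy":0,"wz":0},{"tx":0,"ty":-0.1,"tz":13,"wx":0,"wy":0,"wz":0},{"tx":0,"ty":-0.1,"tz":14.2,"wx":0,"wy":0,"wz":0},{"tx":0,"ty":-0.1,"tz":14.2,"wx":0,"wy":0,"wz":0}]'
python3 -m handwheel '[{"tx":0,"ty":0,"tz":0,"wx":0,"wy":0,"wz":0},{"tx":0,"ty":0,"tz":0,"wx":0,"wy":0,"wz":0},{"tx":0,"ty":0,"tz":0,"wx":0,"wy":0,"wz":0},{"tx":0,"ty":0,"tz":0,"wx":0,"wy":0,"wz":0},{"tx":0,"ty":0,"tz":-5,"wx":0,"wy":0,"wz":0},{"tx":0,"ty":0,"tz":-11,"wx":0,"wy":0,"wz":0},{"tx":0,"ty":0,"tz":-15,"wx":0,"wy":0,"wz":0},{"tx":0,"ty":0,"tz":-15,"wx":0,"wy":0,"wz":0}]' 3.5
python3 - <<'E'
from m import *
b=np.radians(-4.74);ex=np.array([np.cos(b),np.sin(b)]);ey=np.array([-np.sin(b),np.cos(b)])
for x in(-.07,0,.07): print(x,(np.array([.5365,.21])+x*ex).round(4))
E
python3 g.py ".4667 .2158 .155 -4.74"
```

```text
time_s: 11.12
position: [0.4499, -0.1553, 0.0083]
eef_rot: [-3.141, 0.0, -0.084]
force: [0.4, 0.1, -0.7]
opening: 0.0599
grasp_force: 0.0
time_s: 12.12
position: [0.4507, -0.156, 0.1619]
eef_rot: [3.139, -0.007, -0.085]
force: [-0.1, 0.4, -1.8]
opening: 0.0382
grasp_force: 60.7
-0.07 [0.4667 0.2158]
0 [0.5365 0.21  ]
0.07 [0.6063 0.2042]
at [ 0.4507 -0.156   0.1619] yaw -4.9 t 12.125
.4667 .2158 .155 -4.74 -> t [ -1.56 -37.19   0.57] w [ 0.2 -0.4 -0.1] rows 6
```

```bash
python3 -m handwheel '[{"tx":-1.6,"ty":-37.2,"tz":0,"wx":0,"wy":0,"wz":0},{"tx":-1.6,"ty":-37.2,"tz":0,"wx":0,"wy":0,"wz":0},{"tx":-1.6,"ty":-37.2,"tz":0,"wx":0,"wy":0,"wz":0},{"tx":-1.6,"ty":-37.2,"tz":0,"wx":0,"wy":0,"wz":0},{"tx":-1.6,"ty":-37.2,"tz":0,"wx":0,"wy":0,"wz":0},{"tx":-1.6,"ty":-37.2,"tz":0,"wx":0,"wy":0,"wz":0},{"tx":-1.6,"ty":-37.2,"tz":0,"wx":0,"wy":0,"wz":0},{"tx":-1.6,"ty":-37.2,"tz":0,"wx":0,"wy":0,"wz":0}]'
python3 g.py ".4667 .2158 .015 -4.74"
```

```text
time_s: 13.12
position: [0.4648, 0.2161, 0.1576]
eef_rot: [3.141, 0.001, -0.084]
force: [-0.1, -0.6, -0.8]
opening: 0.0379
grasp_force: 61.0
at [0.4648 0.2161 0.1576] yaw -4.8 t 13.125
.4667 .2158 .015 -4.74 -> t [2.100e-01 1.000e-02 1.426e+01] w [ 0.   0.1 -0.1] rows 3
```

```bash
python3 -m handwheel '[{"tx":0.2,"ty":0,"tz":5,"wx":0,"wy":0,"wz":0},{"tx":0.2,"ty":0,"tz":9,"wx":0,"wy":0,"wz":0},{"tx":0.2,"ty":0,"tz":12,"wx":0,"wy":0,"wz":0},{"tx":0.2,"ty":0,"tz":13.4,"wx":0,"wy":0,"wz":0},{"tx":0.2,"ty":0,"tz":14.2,"wx":0,"wy":0,"wz":0},{"tx":0.2,"ty":0,"tz":14.3,"wx":0,"wy":0,"wz":0},{"tx":0.2,"ty":0,"tz":14.3,"wx":0,"wy":0,"wz":0}]'
python3 -m handwheel '[{"tx":0,"ty":0,"tz":0,"wx":0,"wy":0,"wz":0},{"tx":0,"ty":0,"tz":0,"wx":0,"wy":0,"wz":0},{"tx":0,"ty":0,"tz":0,"wx":0,"wy":0,"wz":0},{"tx":0,"ty":0,"tz":-3,"wx":0,"wy":0,"wz":0},{"tx":0,"ty":0,"tz":-8,"wx":0,"wy":0,"wz":0},{"tx":0,"ty":0,"tz":-14,"wx":0,"wy":0,"wz":0},{"tx":0,"ty":0,"tz":-14,"wx":0,"wy":0,"wz":0}]' 6
python3 - <<'E'
from m import *
c=cam('top')
for n,xy in dict(tree=(.4418,-.2488),bell=(.5806,-.2319)).items(): print(n,np.round(orn(xy,c),4))
E
python3 g.py ".4419 -.2487 .155 -4.74"
```

```text
time_s: 14.0
position: [0.4678, 0.2161, 0.0159]
eef_rot: [-3.141, -0.001, -0.085]
force: [-0.9, 0.1, -1.4]
opening: 0.038
grasp_force: 61.2
time_s: 14.88
position: [0.4688, 0.2168, 0.1592]
eef_rot: [-3.139, -0.007, -0.085]
force: [-0.7, -0.3, -0.3]
opening: 0.0601
grasp_force: 0.0
tree [ 4.425e-01 -2.486e-01  2.060e-02  2.410e+02  6.710e-02]
bell [ 5.808e-01 -2.316e-01  2.040e-02  2.370e+02  6.540e-02]
at [0.4679 0.2165 0.157 ] yaw -4.9 t 14.925
.4419 -.2487 .155 -4.74 -> t [ 1.36 46.57  0.14] w [-0.1 -0.2 -0.1] rows 8
```

```bash
python3 -m handwheel '[{"tx":1.4,"ty":46.6,"tz":0,"wx":0,"wy":0,"wz":0},{"tx":1.4,"ty":46.6,"tz":0,"wx":0,"wy":0,"wz":0},{"tx":1.4,"ty":46.6,"tz":0,"wx":0,"wy":0,"wz":0},{"tx":1.4,"ty":46.6,"tz":0,"wx":0,"wy":0,"wz":0},{"tx":1.4,"ty":46.6,"tz":0,"wx":0,"wy":0,"wz":0},{"tx":1.4,"ty":46.6,"tz":0,"wx":0,"wy":0,"wz":0},{"tx":1.4,"ty":46.6,"tz":0,"wx":0,"wy":0,"wz":0},{"tx":1.4,"ty":46.6,"tz":0,"wx":0,"wy":0,"wz":0}]'
python3 -m handwheel '[{"tx":0,"ty":0,"tz":0,"wx":0,"wy":0,"wz":0},{"tx":0,"ty":0,"tz":0,"wx":0,"wy":0,"wz":0}]' |head -2
python3 g.py ".4422 -.2487 .008 -4.74"
```

```text
time_s: 15.92
position: [0.4407, -0.2519, 0.1538]
eef_rot: [-3.141, 0.002, -0.088]
force: [-0.5, -0.1, 0.2]
opening: 0.0599
grasp_force: 0.0
time_s: 16.18
position: [0.4413, -0.2484, 0.1543]
at [ 0.4413 -0.2484  0.1543] yaw -4.9 t 16.175
.4422 -.2487 .008 -4.74 -> t [ 0.12  0.04 14.63] w [-0.1  0.1 -0.1] rows 3
```

Next I'll grip the tree, lift it and carry it to (.5365, .210).

```bash
python3 -m handwheel '[{"tx":0,"ty":0,"tz":5,"wx":0,"wy":0,"wz":0},{"tx":0.1,"ty":0,"tz":10,"wx":0,"wy":0,"wz":0},{"tx":0.1,"ty":0,"tz":13,"wx":0,"wy":0,"wz":0},{"tx":0.1,"ty":0,"tz":14.6,"wx":0,"wy":0,"wz":0},{"tx":0.1,"ty":0,"tz":14.6,"wx":0,"wy":0,"wz":0}]'
python3 -m handwheel '[{"tx":0,"ty":0,"tz":0,"wx":0,"wy":0,"wz":0},{"tx":0,"ty":0,"tz":0,"wx":0,"wy":0,"wz":0},{"tx":0,"ty":0,"tz":0,"wx":0,"wy":0,"wz":0},{"tx":0,"ty":0,"tz":0,"wx":0,"wy":0,"wz":0},{"tx":0,"ty":0,"tz":-5,"wx":0,"wy":0,"wz":0},{"tx":0,"ty":0,"tz":-11,"wx":0,"wy":0,"wz":0},{"tx":0,"ty":0,"tz":-16,"wx":0,"wy":0,"wz":0},{"tx":0,"ty":0,"tz":-16,"wx":0,"wy":0,"wz":0}]' 3.5
python3 g.py ".5365 .21 .168 -4.74"
```

```text
time_s: 16.8
position: [0.4426, -0.2485, 0.0088]
eef_rot: [-3.141, 0.001, -0.084]
force: [-0.1, -0.4, 0.9]
opening: 0.0601
grasp_force: 0.0
time_s: 17.8
position: [0.4438, -0.2501, 0.1735]
eef_rot: [3.137, -0.007, -0.085]
force: [0.2, 0.2, -2.0]
opening: 0.0382
grasp_force: 60.6
at [ 0.4438 -0.2501  0.1735] yaw -4.9 t 17.8
.5365 .21 .168 -4.74 -> t [  5.33 -46.63   0.38] w [ 0.3 -0.4 -0.1] rows 8
```

```bash
python3 -m handwheel '[{"tx":5.3,"ty":-46.6,"tz":0,"wx":0,"wy":0,"wz":0},{"tx":5.3,"ty":-46.6,"tz":0,"wx":0,"wy":0,"wz":0},{"tx":5.3,"ty":-46.6,"tz":0,"wx":0,"wy":0,"wz":0},{"tx":5.3,"ty":-46.6,"tz":0,"wx":0,"wy":0,"wz":0},{"tx":5.3,"ty":-46.6,"tz":0,"wx":0,"wy":0,"wz":0},{"tx":5.3,"ty":-46.6,"tz":0,"wx":0,"wy":0,"wz":0},{"tx":5.3,"ty":-46.6,"tz":0,"wx":0,"wy":0,"wz":0},{"tx":5.3,"ty":-46.6,"tz":0,"wx":0,"wy":0,"wz":0}]' | head -2
python3 -m handwheel '[{"tx":0,"ty":0,"tz":0,"wx":0,"wy":0,"wz":0},{"tx":0,"ty":0,"tz":0,"wx":0,"wy":0,"wz":0}]' |head -2
python3 g.py ".5365 .21 .0155 -4.74"
```

```text
time_s: 18.8
position: [0.5348, 0.2133, 0.1685]
time_s: 19.05
position: [0.5346, 0.2099, 0.1687]
at [0.5346 0.2099 0.1687] yaw -4.9 t 19.05
.5365 .21 .0155 -4.74 -> t [ 0.2  -0.04 15.32] w [ 0.   0.1 -0.1] rows 3
```

```bash
python3 -m handwheel '[{"tx":0.1,"ty":0,"tz":5,"wx":0,"wy":0,"wz":0},{"tx":0.2,"ty":0,"tz":10,"wx":0,"wy":0,"wz":0},{"tx":0.2,"ty":0,"tz":13,"wx":0,"wy":0,"wz":0},{"tx":0.2,"ty":0,"tz":14.5,"wx":0,"wy":0,"wz":0},{"tx":0.2,"ty":0,"tz":15.2,"wx":0,"wy":0,"wz":0},{"tx":0.2,"ty":0,"tz":15.3,"wx":0,"wy":0,"wz":0},{"tx":0.2,"ty":0,"tz":15.3,"wx":0,"wy":0,"wz":0}]'
python3 -m handwheel '[{"tx":0,"ty":0,"tz":0,"wx":0,"wy":0,"wz":0},{"tx":0,"ty":0,"tz":0,"wx":0,"wy":0,"wz":0},{"tx":0,"ty":0,"tz":0,"wx":0,"wy":0,"wz":0},{"tx":0,"ty":0,"tz":-3,"wx":0,"wy":0,"wz":0},{"tx":0,"ty":0,"tz":-8,"wx":0,"wy":0,"wz":0},{"tx":0,"ty":0,"tz":-14,"wx":0,"wy":0,"wz":0},{"tx":0,"ty":0,"tz":-14,"wx":0,"wy":0,"wz":0}]' 6
python3 - <<'E'
from m import *
c=cam('top')
print(np.round(orn((.5806,-.2319),c),4))
E
python3 g.py ".5806 -.2319 .157 -4.74"
```

```text
time_s: 19.92
position: [0.5375, 0.2103, 0.0171]
eef_rot: [-3.141, -0.001, -0.085]
force: [0.9, -0.3, -0.9]
opening: 0.0381
grasp_force: 60.9
time_s: 20.8
position: [0.5387, 0.2109, 0.1605]
eef_rot: [-3.139, -0.007, -0.085]
force: [-0.4, -0.1, -0.5]
opening: 0.0601
grasp_force: 0.0
[ 5.810e-01 -2.316e-01  2.060e-02  2.360e+02  6.700e-02]
at [0.5376 0.2105 0.1581] yaw -4.9 t 20.85
.5806 -.2319 .157 -4.74 -> t [ 8.04 43.72  0.08] w [-0.1 -0.2 -0.1] rows 8
```

```bash
python3 -m handwheel '[{"tx":8,"ty":43.7,"tz":0,"wx":0,"wy":0,"wz":0},{"tx":8,"ty":43.7,"tz":0,"wx":0,"wy":0,"wz":0},{"tx":8,"ty":43.7,"tz":0,"wx":0,"wy":0,"wz":0},{"tx":8,"ty":43.7,"tz":0,"wx":0,"wy":0,"wz":0},{"tx":8,"ty":43.7,"tz":0,"wx":0,"wy":0,"wz":0},{"tx":8,"ty":43.7,"tz":0,"wx":0,"wy":0,"wz":0},{"tx":8,"ty":43.7,"tz":0,"wx":0,"wy":0,"wz":0},{"tx":8,"ty":43.7,"tz":0,"wx":0,"wy":0,"wz":0}]' |head -2
python3 -m handwheel '[{"tx":0,"ty":0,"tz":0,"wx":0,"wy":0,"wz":0},{"tx":0,"ty":0,"tz":0,"wx":0,"wy":0,"wz":0}]' |head -2
python3 g.py ".5809 -.2316 .008 -4.74"
```

```text
time_s: 21.85
position: [0.579, -0.2355, 0.1541]
time_s: 22.1
position: [0.5795, -0.2304, 0.1557]
at [ 0.5795 -0.2304  0.1557] yaw -4.8 t 22.1
.5809 -.2316 .008 -4.74 -> t [ 0.17  0.12 14.77] w [-0.   0.1 -0.1] rows 3
```

```bash
python3 -m handwheel '[{"tx":0.1,"ty":0.1,"tz":5,"wx":0,"wy":0,"wz":0},{"tx":0.1,"ty":0.1,"tz":10,"wx":0,"wy":0,"wz":0},{"tx":0.1,"ty":0.1,"tz":13,"wx":0,"wy":0,"wz":0},{"tx":0.1,"ty":0.1,"tz":14.7,"wx":0,"wy":0,"wz":0},{"tx":0.1,"ty":0.1,"tz":14.7,"wx":0,"wy":0,"wz":0}]'
python3 -m handwheel '[{"tx":0,"ty":0,"tz":0,"wx":0,"wy":0,"wz":0},{"tx":0,"ty":0,"tz":0,"wx":0,"wy":0,"wz":0},{"tx":0,"ty":0,"tz":0,"wx":0,"wy":0,"wz":0},{"tx":0,"ty":0,"tz":0,"wx":0,"wy":0,"wz":0},{"tx":0,"ty":0,"tz":-5,"wx":0,"wy":0,"wz":0},{"tx":0,"ty":0,"tz":-11,"wx":0,"wy":0,"wz":0},{"tx":0,"ty":0,"tz":-16,"wx":0,"wy":0,"wz":0},{"tx":0,"ty":0,"tz":-16,"wx":0,"wy":0,"wz":0}]' 3.5
python3 g.py ".6063 .2042 .168 -4.74"
```

```text
time_s: 22.72
position: [0.5805, -0.2321, 0.0088]
eef_rot: [-3.141, 0.001, -0.084]
force: [0.5, -0.2, 0.3]
opening: 0.0598
grasp_force: 0.0
time_s: 23.72
position: [0.5819, -0.2337, 0.1741]
eef_rot: [3.138, -0.007, -0.085]
force: [0.7, -0.0, -1.6]
opening: 0.0382
grasp_force: 60.7
at [ 0.5819 -0.2337  0.1741] yaw -4.9 t 23.725
.6063 .2042 .168 -4.74 -> t [ -1.29 -43.84   0.46] w [ 0.2 -0.4 -0.1] rows 8
```

```bash
python3 -m handwheel '[{"tx":-1.3,"ty":-43.8,"tz":0,"wx":0,"wy":0,"wz":0},{"tx":-1.3,"ty":-43.8,"tz":0,"wx":0,"wy":0,"wz":0},{"tx":-1.3,"ty":-43.8,"tz":0,"wx":0,"wy":0,"wz":0},{"tx":-1.3,"ty":-43.8,"tz":0,"wx":0,"wy":0,"wz":0},{"tx":-1.3,"ty":-43.8,"tz":0,"wx":0,"wy":0,"wz":0},{"tx":-1.3,"ty":-43.8,"tz":0,"wx":0,"wy":0,"wz":0},{"tx":-1.3,"ty":-43.8,"tz":0,"wx":0,"wy":0,"wz":0},{"tx":-1.3,"ty":-43.8,"tz":0,"wx":0,"wy":0,"wz":0}]' |head -2
python3 -m handwheel '[{"tx":0,"ty":0,"tz":0,"wx":0,"wy":0,"wz":0},{"tx":0,"ty":0,"tz":0,"wx":0,"wy":0,"wz":0}]' |head -2
python3 g.py ".6063 .2042 .0155 -4.74"
```

```text
time_s: 24.72
position: [0.6039, 0.2084, 0.1681]
time_s: 24.98
position: [0.6049, 0.2032, 0.169]
at [0.6049 0.2032 0.169 ] yaw -5.0 t 24.975
.6063 .2042 .0155 -4.74 -> t [ 0.14 -0.12 15.35] w [ 0.   0.  -0.2] rows 3
```

```bash
python3 -m handwheel '[{"tx":0.1,"ty":0,"tz":5,"wx":0,"wy":0,"wz":0},{"tx":0.1,"ty":0,"tz":10,"wx":0,"wy":0,"wz":0},{"tx":0.1,"ty":0,"tz":13,"wx":0,"wy":0,"wz":0},{"tx":0.1,"ty":0,"tz":14.5,"wx":0,"wy":0,"wz":0},{"tx":0.1,"ty":0,"tz":15.2,"wx":0,"wy":0,"wz":0},{"tx":0.1,"ty":0,"tz":15.3,"wx":0,"wy":0,"wz":0},{"tx":0.1,"ty":0,"tz":15.3,"wx":0,"wy":0,"wz":0}]'
python3 -m handwheel '[{"tx":0,"ty":0,"tz":0,"wx":0,"wy":0,"wz":0},{"tx":0,"ty":0,"tz":0,"wx":0,"wy":0,"wz":0},{"tx":0,"ty":0,"tz":0,"wx":0,"wy":0,"wz":0},{"tx":0,"ty":0,"tz":-3,"wx":0,"wy":0,"wz":0},{"tx":0,"ty":0,"tz":-9,"wx":0,"wy":0,"wz":0},{"tx":0,"ty":0,"tz":-15,"wx":0,"wy":0,"wz":0},{"tx":0,"ty":0,"tz":-20,"wx":0,"wy":0,"wz":0},{"tx":0,"ty":0,"tz":-20,"wx":0,"wy":0,"wz":0}]' 6
python3 g.py ".53 .05 .33 85.26"
```

```text
time_s: 25.85
position: [0.6064, 0.2044, 0.0172]
eef_rot: [-3.141, -0.001, -0.085]
force: [0.0, -0.3, 0.5]
opening: 0.0385
grasp_force: 60.9
time_s: 26.85
position: [0.6071, 0.2048, 0.2206]
eef_rot: [-3.139, -0.007, -0.085]
force: [0.4, 0.9, -0.5]
opening: 0.0597
grasp_force: 0.0
at [0.6071 0.2048 0.2206] yaw -4.9 t 26.85
.53 .05 .33 85.26 -> t [ -6.29  16.06 -11.02] w [  0.2  -0.4 -90.1] rows 9
```

```bash
python3 -m handwheel '[{"tx":-6,"ty":16,"tz":-11,"wx":0,"wy":0,"wz":-90},{"tx":-6,"ty":16,"tz":-11,"wx":0,"wy":0,"wz":-90},{"tx":-6,"ty":16,"tz":-11,"wx":0,"wy":0,"wz":-90},{"tx":-6,"ty":16,"tz":-11,"wx":0,"wy":0,"wz":-90},{"tx":-6,"ty":16,"tz":-11,"wx":0,"wy":0,"wz":-90},{"tx":-6,"ty":16,"tz":-11,"wx":0,"wy":0,"wz":-90},{"tx":-6,"ty":16,"tz":-11,"wx":0,"wy":0,"wz":-90},{"tx":-6,"ty":16,"tz":-11,"wx":0,"wy":0,"wz":-90}]' 8.5
python3 - <<'E'
from m import *
c=cam('top');s=cam('scene')
a=c['image'][140:320,130:370];b=s['image'][190:370,380:620]
cv2.imwrite('pics/ts3.png',cv2.resize(np.hstack([a,b])[:,:,::-1],(800,300),interpolation=2))
for n in('lid_tab','knob'):print(n,[(q['p'],q['location'],atz(s,*q['location'],.273 if n=='lid_tab' else 0)) for q in r.spot_point(s,n)[:2]])
E
python3 g.py ".5498 .3712 .32 85.26"
```

```text
time_s: 27.85
position: [0.5323, 0.0501, 0.3252]
eef_rot: [-3.14, 0.0, 1.421]
force: [-0.4, 0.1, -0.1]
opening: 0.0851
grasp_force: 0.0
lid_tab [(0.68, [194.5, 578.1], array([0.54832379, 0.37469307, 0.273     ])), (0.23, [349.6, 207.7], array([ 0.97074414, -0.13016825,  0.273     ]))]
knob [(0.89, [265.1, 337.0], array([ 0.46052305, -0.03329832,  0.        ]))]
at [0.5324 0.0501 0.3256] yaw 80.8 t 28.05
.5498 .3712 .32 85.26 -> t [31.97 -3.41  0.56] w [-0.1  0.  -4.5] rows 6
```

View pics/ts3.png

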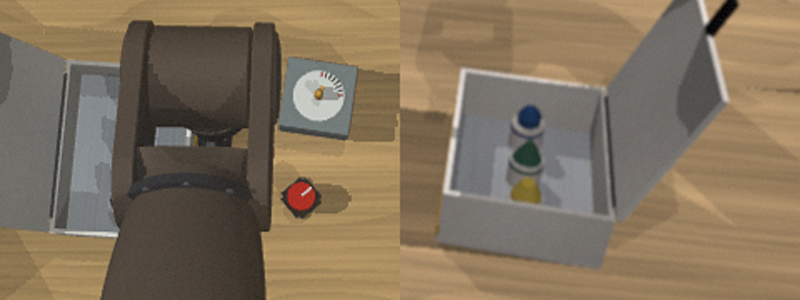

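The scene view shows egg, tree and bell standing upright in the box, with the lid still on its stop. Next is the tab.

```bash
python3 -m handwheel '[{"tx":32,"ty":-3.4,"tz":0,"wx":0,"wy":0,"wz":-4.5},{"tx":32,"ty":-3.4,"tz":0,"wx":0,"wy":0,"wz":-4.5},{"tx":32,"ty":-3.4,"tz":0,"wx":0,"wy":0,"wz":-4.5},{"tx":32,"ty":-3.4,"tz":0,"wx":0,"wy":0,"wz":-4.5},{"tx":32,"ty":-3.4,"tz":0,"wx":0,"wy":0,"wz":-4.5},{"tx":32,"ty":-3.4,"tz":0,"wx":0,"wy":0,"wz":-4.5},{"tx":32,"ty":-3.4,"tz":0,"wx":0,"wy":0,"wz":-4.5},{"tx":32,"ty":-3.4,"tz":0,"wx":0,"wy":0,"wz":-4.5}]'
python3 g.py ".5498 .3712 .255 85.26"
```

```text
time_s: 29.05
position: [0.5488, 0.3702, 0.3263]
eef_rot: [-3.142, 0.0, 1.491]
force: [0.4, -0.1, -0.4]
opening: 0.0849
grasp_force: 0.0
at [0.5488 0.3702 0.3263] yaw 85.4 t 29.05
.5498 .3712 .255 85.26 -> t [0.11 0.09 7.13] w [-0.   0.   0.2] rows 2
```

```bash
python3 -m handwheel '[{"tx":0.1,"ty":0.1,"tz":4,"wx":0,"wy":0,"wz":0},{"tx":0.1,"ty":0.1,"tz":7.1,"wx":0,"wy":0,"wz":0},{"tx":0.1,"ty":0.1,"tz":7.1,"wx":0,"wy":0,"wz":0},{"tx":0.1,"ty":0.1,"tz":7.1,"wx":0,"wy":0,"wz":0}]'
python3 -m handwheel '[{"tx":0,"ty":0,"tz":0,"wx":0,"wy":0,"wz":0},{"tx":0,"ty":0,"tz":0,"wx":0,"wy":0,"wz":0},{"tx":0,"ty":0,"tz":0,"wx":0,"wy":0,"wz":0},{"tx":0,"ty":0,"tz":0,"wx":0,"wy":0,"wz":0},{"tx":0,"ty":0,"tz":0,"wx":0,"wy":0,"wz":0},{"tx":0,"ty":0,"tz":0,"wx":0,"wy":0,"wz":0}]' 1.5
```

```text
time_s: 29.55
position: [0.5504, 0.3719, 0.257]
eef_rot: [3.14, -0.001, 1.492]
force: [0.0, -0.0, 1.0]
opening: 0.0849
grasp_force: 0.0
time_s: 30.3
position: [0.5507, 0.3724, 0.2559]
eef_rot: [3.139, -0.001, 1.493]
force: [5.6, -0.7, 2.4]
opening: 0.0188
grasp_force: 59.8
```

```bash
python3 -m handwheel '[{"tx":-2.3,"ty":0,"tz":-0.7,"wx":0,"wy":0,"wz":0},{"tx":-4.6,"ty":0,"tz":-1.1,"wx":0,"wy":0,"wz":0},{"tx":-7,"ty":0,"tz":-1.2,"wx":0,"wy":0,"wz":0},{"tx":-9.4,"ty":0,"tz":-1.1,"wx":0,"wy":0,"wz":0},{"tx":-11.7,"ty":0,"tz":-0.7,"wx":0,"wy":0,"wz":0},{"tx":-14,"ty":0,"tz":0,"wx":0,"wy":0,"wz":0},{"tx":-16.2,"ty":0,"tz":0.9,"wx":0,"wy":0,"wz":0},{"tx":-16.2,"ty":0,"tz":0.9,"wx":0,"wy":0,"wz":0}]'
```

```text
time_s: 31.3
position: [0.5371, 0.2089, 0.247]
eef_rot: [3.141, 0.001, 1.492]
force: [-2.0, -4.7, 10.2]
opening: 0.0188
grasp_force: 65.6
```

```bash
python3 -m handwheel '[{"tx":-2.1,"ty":0,"tz":1.2,"wx":0,"wy":0,"wz":0},{"tx":-4,"ty":0,"tz":2.5,"wx":0,"wy":0,"wz":0},{"tx":-5.8,"ty":0,"tz":4.1,"wx":0,"wy":0,"wz":0},{"tx":-7.4,"ty":0,"tz":5.9,"wx":0,"wy":0,"wz":0},{"tx":-8.7,"ty":0,"tz":7.9,"wx":0,"wy":0,"wz":0},{"tx":-9.9,"ty":0,"tz":10,"wx":0,"wy":0,"wz":0},{"tx":-10.7,"ty":0,"tz":12.2,"wx":0,"wy":0,"wz":0},{"tx":-11.4,"ty":0,"tz":14.5,"wx":0,"wy":0,"wz":0}]'
python3 -m handwheel '[{"tx":-0.3,"ty":0,"tz":2,"wx":0,"wy":0,"wz":0},{"tx":-0.4,"ty":0,"tz":3.3,"wx":0,"wy":0,"wz":0},{"tx":-0.4,"ty":0,"tz":3.9,"wx":0,"wy":0,"wz":0},{"tx":-0.4,"ty":0,"tz":3.9,"wx":0,"wy":0,"wz":0}]'
python3 -m handwheel '[{"tx":0,"ty":0,"tz":0,"wx":0,"wy":0,"wz":0},{"tx":0,"ty":0,"tz":0,"wx":0,"wy":0,"wz":0},{"tx":0,"ty":0,"tz":0,"wx":0,"wy":0,"wz":0},{"tx":0,"ty":0,"tz":-5,"wx":0,"wy":0,"wz":0},{"tx":0,"ty":0,"tz":-10,"wx":0,"wy":0,"wz":0},{"tx":0,"ty":0,"tz":-10,"wx":0,"wy":0,"wz":0}]' 8.5
```

```text
time_s: 32.3
position: [0.5275, 0.0963, 0.1006]
eef_rot: [-3.14, 0.0, 1.493]
force: [-0.2, 4.2, -0.4]
opening: 0.0189
grasp_force: 64.9
time_s: 32.8
position: [0.5272, 0.0922, 0.0617]
eef_rot: [-3.139, 0.001, 1.493]
force: [-2.9, -9.3, 1.0]
opening: 0.0184
grasp_force: 63.9
time_s: 33.55
position: [0.5293, 0.0935, 0.1656]
eef_rot: [3.135, -0.001, 1.494]
force: [-0.0, -0.8, 0.2]
opening: 0.0851
grasp_force: 0.0
```

```bash
cat > k.py <<'E'
from m import *
def knob(c,xy,zt,win=.05):
    P=cloud(c);hsv=cv2.cvtColor(c['image'],cv2.COLOR_RGB2HSV);m=near(P,xy,win,zt-.006,zt+.012);q=P[m]
    red=m&((hsv[...,0]<8)|(hsv[...,0]>172))&(hsv[...,1]>120)
    wl=cv2.morphologyEx((red*255).astype(np.uint8),cv2.MORPH_CLOSE,np.ones((5,5)))>0
    cc=max(cv2.findContours((wl*255).astype(np.uint8),0,2)[0],key=cv2.contourArea);hull=np.zeros_like(wl,np.uint8);cv2.drawContours(hull,[cv2.convexHull(cc)],-1,1,-1)
    white=(hull>0)&(hsv[...,1]<130)
    f=lambda M:np.array([atz(c,a,b,zt)[:2] for a,b in zip(*np.nonzero(M))])
    H=f(hull);W=f(white);(a,b),rr=cv2.minEnclosingCircle(H.astype(np.float32))
    v=W-W.mean(0);d=np.linalg.svd(v)[2][0];d*=np.sign(d@(W.mean(0)-[a,b]))
    print('knob',round(a,4),round(b,4),'r',round(rr,4),'z',np.median(q[:,2]).round(4),'line bearing pca',np.degrees(np.arctan2(d[1],d[0])).round(1),'centre->mean',np.degrees(np.arctan2(*(W.mean(0)-[a,b])[::-1])).round(1),len(W))
E
python3 - <<'E'
from k import *
c=cam('top','t4');P=cloud(c);s=cam('scene','s4');knob(c,(.472,-.034),.04);knob(s,(.472,-.034),.04)
m=near(P,(.472,-.034),.05,.002,.012);print('flange',cv2.minAreaRect(P[m][:,:2].astype(np.float32)))
Q=cloud(s);m=(Q[...,2]>.079)&(Q[...,2]<.09)&(Q[...,1]>.12)&(Q[...,1]<.32)&(abs(Q[...,0]-.54)<.12);print('lid',m.sum(),np.median(Q[m][:,2]))
E
python3 g.py ".4722 -.034 .1 85"
```

```text
knob 0.4721 -0.0336 r 0.0199 z 0.0402 line bearing pca -34.8 centre->mean -48.7 16
knob 0.4788 -0.0314 r 0.0249 z 0.0406 line bearing pca -49.3 centre->mean -87.8 24
flange ((0.47113341093063354, -0.03344515711069107), (0.0976872369647026, 0.09656383842229843), 12.8290376663208)
lid 7415 0.08447384958630186
at [0.5278 0.0933 0.1623] yaw 85.6 t 33.65
.4722 -.034 .1 85 -> t [-13.13  -4.57   6.23] w [0.  0.  0.6] rows 3
```

```bash
python3 - <<'E'
from k import *
I=cv2.imread('pics/t4.png');c=cam('top');P=cloud(c)
m=near(P,(.472,-.034),.042,-.02,.08)&((I.max(-1)<60)|((I[...,2]>110)&(I[...,1]<70)))
rr,cc=np.nonzero(m);L=np.array([atz(c,a,b,.005)[:2] for a,b in zip(rr,cc)],np.float32);print(len(L),cv2.minAreaRect(L))
E
python3 -m handwheel '[{"tx":-13.1,"ty":-4.6,"tz":6.2,"wx":0,"wy":0,"wz":0.6},{"tx":-13.1,"ty":-4.6,"tz":6.2,"wx":0,"wy":0,"wz":0.6},{"tx":-13.1,"ty":-4.6,"tz":6.2,"wx":0,"wy":0,"wz":0.6},{"tx":-13.1,"ty":-4.6,"tz":6.2,"wx":0,"wy":0,"wz":0.6},{"tx":-13.1,"ty":-4.6,"tz":6.2,"wx":0,"wy":0,"wz":0.6}]' 6
python3 g.py ".4722 -.034 .013 85"
```

```text
281 ((0.4713856875896454, -0.03359324485063553), (0.04530183970928192, 0.04529277980327606), 40.59678649902344)
time_s: 34.33
position: [0.4723, -0.0333, 0.1]
eef_rot: [-3.141, -0.0, 1.483]
force: [0.2, -0.6, 0.2]
opening: 0.0602
grasp_force: 0.0
at [ 0.4723 -0.0333  0.1   ] yaw 85.0 t 34.325
.4722 -.034 .013 85 -> t [-0.07  0.01  8.7 ] w [-0. -0. -0.] rows 2
```

```bash
python3 -m handwheel '[{"tx":0,"ty":0,"tz":4,"wx":0,"wy":0,"wz":0},{"tx":0,"ty":0,"tz":7.5,"wx":0,"wy":0,"wz":0},{"tx":0,"ty":0,"tz":8.7,"wx":0,"wy":0,"wz":0},{"tx":0,"ty":0,"tz":8.7,"wx":0,"wy":0,"wz":0}]'
python3 -m handwheel '[{"tx":0,"ty":0,"tz":0,"wx":0,"wy":0,"wz":0},{"tx":0,"ty":0,"tz":0,"wx":0,"wy":0,"wz":0},{"tx":0,"ty":0,"tz":0,"wx":0,"wy":0,"wz":0},{"tx":0,"ty":0,"tz":0,"wx":0,"wy":0,"wz":0},{"tx":0,"ty":0,"tz":-5,"wx":0,"wy":0,"wz":0},{"tx":0,"ty":0,"tz":-10,"wx":0,"wy":0,"wz":0},{"tx":0,"ty":0,"tz":-12,"wx":0,"wy":0,"wz":0},{"tx":0,"ty":0,"tz":-12,"wx":0,"wy":0,"wz":0}]' 3.5
python3 g.py ".6113 -.0603 .135 123"
```

```text
time_s: 34.83
position: [0.4722, -0.0332, 0.0132]
eef_rot: [-3.141, -0.0, 1.484]
force: [-0.4, 0.4, 0.2]
opening: 0.0601
grasp_force: 0.0
time_s: 35.83
position: [0.4727, -0.0339, 0.1354]
eef_rot: [3.137, 0.001, 1.483]
force: [-0.3, -0.4, -0.6]
opening: 0.0382
grasp_force: 60.4
at [ 0.4727 -0.0339  0.1354] yaw 85.0 t 35.825
.6113 -.0603 .135 123 -> t [-1.42 14.04  0.1 ] w [  0.2   0.1 -38. ] rows 4
```

```bash
python3 -m handwheel '[{"tx":-1.4,"ty":14,"tz":0,"wx":0,"wy":0,"wz":-38},{"tx":-1.4,"ty":14,"tz":0,"wx":0,"wy":0,"wz":-38},{"tx":-1.4,"ty":14,"tz":0,"wx":0,"wy":0,"wz":-38},{"tx":-1.4,"ty":14,"tz":0,"wx":0,"wy":0,"wz":-38},{"tx":-1.4,"ty":14,"tz":0,"wx":0,"wy":0,"wz":-38},{"tx":-1.4,"ty":14,"tz":0,"wx":0,"wy":0,"wz":-38},{"tx":-1.4,"ty":14,"tz":0,"wx":0,"wy":0,"wz":-38}]'
python3 - <<'E'
from m import *
s=cam('scene');cv2.imwrite('pics/s5.png',cv2.resize(s['image'][210:350,250:400][:,:,::-1],(600,560),interpolation=2))
E
python3 g.py ".6113 -.0603 .0816 123"
```

```text
time_s: 36.7
position: [0.6101, -0.0599, 0.1332]
eef_rot: [-3.141, -0.0, 2.145]
force: [-0.8, 0.4, -2.3]
opening: 0.0382
grasp_force: 60.6
at [ 0.6101 -0.06    0.1333] yaw 122.9 t 36.75
.6113 -.0603 .0816 123 -> t [-0.09  0.08  5.17] w [-0.   0.  -0.1] rows 1
```

View pics/s5.png

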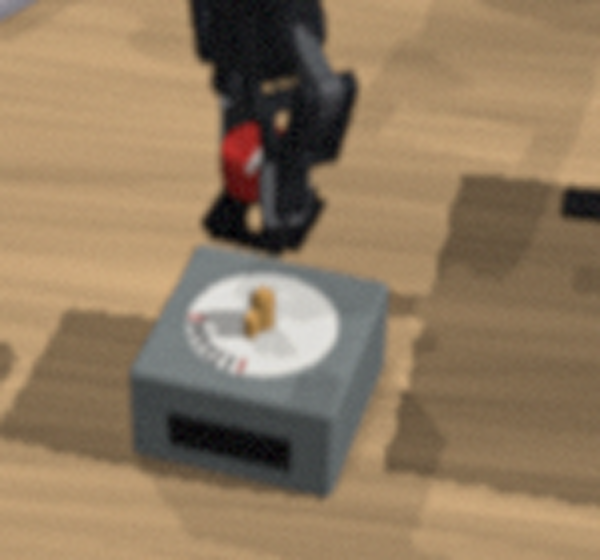

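The knob is held level above the shaft and square with the timer. I'll lower it gently.

```bash
python3 -m handwheel '[{"tx":-0.1,"ty":0.1,"tz":2,"wx":0,"wy":0,"wz":0},{"tx":-0.1,"ty":0.1,"tz":3,"wx":0,"wy":0,"wz":0},{"tx":-0.1,"ty":0.1,"tz":3.8,"wx":0,"wy":0,"wz":0},{"tx":-0.1,"ty":0.1,"tz":4.4,"wx":0,"wy":0,"wz":0},{"tx":-0.1,"ty":0.1,"tz":5,"wx":0,"wy":0,"wz":0},{"tx":-0.1,"ty":0.1,"tz":5.4,"wx":0,"wy":0,"wz":0},{"tx":-0.1,"ty":0.1,"tz":5.4,"wx":0,"wy":0,"wz":0}]'
python3 -m handwheel '[{"tx":0,"ty":0,"tz":0.4,"wx":0,"wy":0,"wz":0},{"tx":0,"ty":0,"tz":0.4,"wx":0,"wy":0,"wz":0}]'
```

```text
time_s: 37.62
position: [0.6115, -0.0604, 0.0791]
eef_rot: [-3.141, -0.0, 2.146]
force: [1.0, -2.1, -1.7]
opening: 0.0383
grasp_force: 60.6
time_s: 37.88
position: [0.6117, -0.0604, 0.0751]
eef_rot: [-3.142, 0.0, 2.146]
force: [0.5, -1.5, -1.8]
opening: 0.0384
grasp_force: 60.6
```

```bash
python3 -m handwheel '[{"tx":0,"ty":0,"tz":0.3,"wx":0,"wy":0,"wz":0},{"tx":0,"ty":0,"tz":0.6,"wx":0,"wy":0,"wz":0},{"tx":0,"ty":0,"tz":0.7,"wx":0,"wy":0,"wz":0},{"tx":0,"ty":0,"tz":0.7,"wx":0,"wy":0,"wz":0}]'
```

```text
time_s: 38.38
position: [0.6118, -0.0606, 0.0696]
eef_rot: [3.141, 0.001, 2.146]
force: [-5.3, -3.4, 15.2]
opening: 0.0379
grasp_force: 62.1
```

```bash
python3 -m handwheel '[{"tx":0,"ty":0,"tz":-0.1,"wx":0,"wy":0,"wz":10},{"tx":0,"ty":0,"tz":-0.1,"wx":0,"wy":0,"wz":20},{"tx":0,"ty":0,"tz":-0.1,"wx":0,"wy":0,"wz":30},{"tx":0,"ty":0,"tz":-0.1,"wx":0,"wy":0,"wz":40},{"tx":0,"ty":0,"tz":-0.1,"wx":0,"wy":0,"wz":50},{"tx":0,"ty":0,"tz":-0.1,"wx":0,"wy":0,"wz":60},{"tx":0,"ty":0,"tz":-0.1,"wx":0,"wy":0,"wz":70},{"tx":0,"ty":0,"tz":-0.1,"wx":0,"wy":0,"wz":76}]'
python3 -m handwheel '[{"tx":0,"ty":0,"tz":0,"wx":0,"wy":0,"wz":3},{"tx":0,"ty":0,"tz":0,"wx":0,"wy":0,"wz":5},{"tx":0,"ty":0,"tz":0,"wx":0,"wy":0,"wz":5}]'
python3 -c "
from plant import r;print(r.observe()['torque'])"
```

```text
time_s: 39.38
position: [0.6132, -0.06, 0.0699]
eef_rot: [3.138, -0.003, 0.815]
force: [5.7, 1.6, 2.3]
opening: 0.0379
grasp_force: 60.9
time_s: 39.75
position: [0.6132, -0.0601, 0.0699]
eef_rot: [3.139, -0.003, 0.732]
force: [4.5, 1.4, 2.1]
opening: 0.038
grasp_force: 60.9
[ 0.17873546 -0.85392329  0.07639653]
```

```bash
T='from plant import r;o=r.observe();print("torque",o["torque"].round(3))'
python3 -m handwheel '[{"tx":0,"ty":0,"tz":0,"wx":0,"wy":0,"wz":3},{"tx":0,"ty":0,"tz":0,"wx":0,"wy":0,"wz":3}]' | grep -E 'rot|force'; python3 -c "$T"
python3 -m handwheel '[{"tx":0,"ty":0,"tz":0,"wx":0,"wy":0,"wz":3},{"tx":0,"ty":0,"tz":0,"wx":0,"wy":0,"wz":3}]'| grep -E 'rot|force'; python3 -c "$T"
python3 -m handwheel '[{"tx":0,"ty":0,"tz":0,"wx":0,"wy":0,"wz":3},{"tx":0,"ty":0,"tz":0,"wx":0,"wy":0,"wz":3}]'| grep -E 'rot|force'; python3 -c "$T"
```

```text
eef_rot: [3.139, -0.003, 0.679]
force: [4.9, 2.1, 2.1]
grasp_force: 60.9
torque [ 0.199 -0.825  0.023]
eef_rot: [3.139, -0.003, 0.627]
force: [5.1, 1.3, 2.2]
grasp_force: 60.9
torque [ 0.145 -0.908 -0.007]
eef_rot: [3.139, -0.003, 0.575]
force: [6.7, 0.8, 2.5]
grasp_force: 60.9
torque [ 0.13  -0.977  0.006]
```

Run:
```python
from m import *
s=cam('scene');c=cam('top')
a=cv2.resize(s['image'][210:350,250:400],(400,373),interpolation=2);b=cv2.resize(c['image'][155:255,270:377],(400,373),interpolation=2)
cv2.imwrite('pics/s6.png',np.hstack([a,b])[:,:,::-1])
```

```text
(no output)
```

View pics/s6.png

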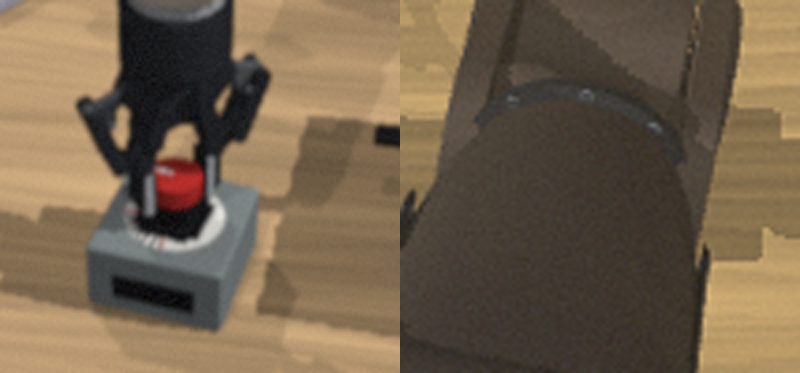

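```bash
T='from plant import r;o=r.observe();print("torque",o["torque"].round(3))'
for i in 1; do python3 -m handwheel '[{"tx":0,"ty":0,"tz":0,"wx":0,"wy":0,"wz":2},{"tx":0,"ty":0,"tz":0,"wx":0,"wy":0,"wz":4}]' | grep -E 'rot|^force'; python3 -c "$T"; done
python3 -m handwheel '[{"tx":0,"ty":0,"tz":0,"wx":0,"wy":0,"wz":2},{"tx":0,"ty":0,"tz":0,"wx":0,"wy":0,"wz":4}]'| grep -E 'rot|^force'; python3 -c "$T"
python3 -m handwheel '[{"tx":0,"ty":0,"tz":0,"wx":0,"wy":0,"wz":2},{"tx":0,"ty":0,"tz":0,"wx":0,"wy":0,"wz":4}]'| grep -E 'rot|^force'; python3 -c "$T"
```

```text
eef_rot: [3.138, -0.004, 0.505]
force: [7.2, -0.0, 1.2]
torque [-0.087 -1.181  0.481]
eef_rot: [3.138, -0.004, 0.436]
force: [7.1, -0.8, 2.5]
torque [-0.209 -1.309  0.734]
eef_rot: [3.138, -0.005, 0.367]
force: [8.1, -1.4, 0.6]
torque [-0.196 -1.368  1.179]
```

Torque rises, so the dial is at its stop. I'll unwind the compliance slightly, release and inspect.

```bash
python3 -m handwheel '[{"tx":0,"ty":0,"tz":0,"wx":0,"wy":0,"wz":-4},{"tx":0,"ty":0,"tz":0,"wx":0,"wy":0,"wz":-4}]'|grep rot
python3 -m handwheel '[{"tx":0,"ty":0,"tz":0,"wx":0,"wy":0,"wz":0},{"tx":0,"ty":0,"tz":0,"wx":0,"wy":0,"wz":0},{"tx":0,"ty":0,"tz":0,"wx":0,"wy":0,"wz":0},{"tx":0,"ty":0,"tz":-2,"wx":0,"wy":0,"wz":0},{"tx":0,"ty":0,"tz":-8,"wx":0,"wy":0,"wz":0},{"tx":0,"ty":0,"tz":-14,"wx":0,"wy":0,"wz":0},{"tx":0,"ty":0,"tz":-20,"wx":0,"wy":0,"wz":0}]' 6
python3 g.py ".52 .12 .27 21"
```

```text
eef_rot: [3.139, -0.004, 0.438]
time_s: 42.48
position: [0.6112, -0.0602, 0.2712]
eef_rot: [-3.141, 0.0, 0.436]
force: [1.2, 0.5, 0.6]
opening: 0.0598
grasp_force: 0.0
at [ 0.6112 -0.0602  0.2712] yaw 25.0 t 42.475
.52 .12 .27 21 -> t [ -0.67 -20.19   0.12] w [-0.  0.  4.] rows 4
```

```bash
python3 -m handwheel '[{"tx":0,"ty":-28,"tz":0,"wx":0,"wy":0,"wz":0},{"tx":0,"ty":-28,"tz":0,"wx":0,"wy":0,"wz":0},{"tx":0,"ty":-28,"tz":0,"wx":0,"wy":0,"wz":0},{"tx":0,"ty":-28,"tz":0,"wx":0,"wy":0,"wz":0},{"tx":0,"ty":-28,"tz":0,"wx":0,"wy":0,"wz":0},{"tx":0,"ty":-28,"tz":0,"wx":0,"wy":0,"wz":0}]'
python3 - <<'E'
from k import *
s=cam('scene');c=cam('top');knob(c,(.611,-.0605),.095,.04);knob(s,(.611,-.0605),.095,.04)
P=cloud(c);m=near(P,(.611,-.0605),.015,.07,.12);print(np.median(P[m][:,2]))
print(r.spot_point(c,'shaft_key')[:1],r.spot_point(s,'knob')[:1])
a=cv2.resize(s['image'][230:350,265:385],(400,400),interpolation=2);b=cv2.resize(c['image'][155:255,270:370],(400,400),interpolation=2)
cv2.imwrite('pics/s7.png',np.hstack([a,b])[:,:,::-1])
cv2.imwrite('pics/s8.png',s['image'][:,:,::-1])
E
```

```text
time_s: 43.22
position: [0.4925, 0.1951, 0.2694]
eef_rot: [-3.142, 0.0, 0.439]
force: [1.1, -1.1, -0.5]
opening: 0.06
grasp_force: 0.0
knob 0.612 -0.0591 r 0.0202 z 0.0955 line bearing pca -134.6 centre->mean -71.1 18
knob 0.6176 -0.0576 r 0.0234 z 0.0957 line bearing pca -132.3 centre->mean -122.5 30
0.09569883793837936
[{'location': [231.6, 207.8], 'p': 0.71}] [{'location': [290.8, 313.3], 'p': 0.61}]
```

View pics/s7.png

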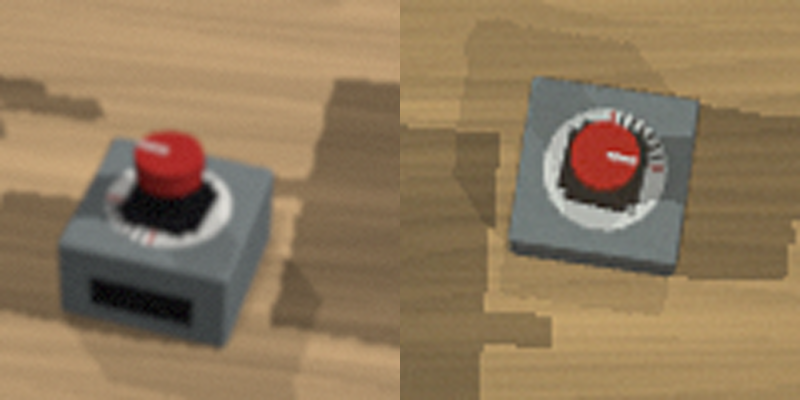

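View pics/s8.png

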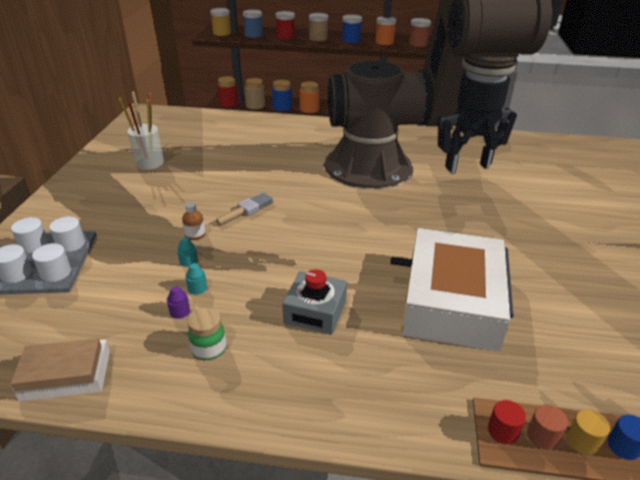

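The knob sits flat (top at 95.7 mm, where fully home is 95). Its line points at about -98°, which is the stop plus keyway play. The lid is shut and the bystanders haven't moved.

```bash
python3 -c "
from plant import r;print(r.hand_in())"
```

```text
the job is handed in; nothing more can be done
None
```

I handed the job in at about 43 s with every step done in the order asked: the egg, tree and bell (no pumpkin was there) stand upright in the shut box, and the knob is fully home on the shaft and turned clockwise to its stop; the hand-in gave no verdict.

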